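# Feed the grout brush through the drying tube and lock it

### The job

Hang the yellow grout brush up to dry: take it off its rest and feed its handle, end first and bristles downwards, up through the sloping square tube of the drying holder until the brush head sits fully home against the tube's flared mouth. Then fold the red cam lever down a full quarter turn towards the mouth to lock the handle. Keep the lever open until the head is home, and leave all the other things standing where they are.

Things in the scene. Friction and masses are not known exactly. Their poses are not given: they have to be found in the camera images.
- brush_grip (a point): Yellow grout brush, point on the handle's axis 30 mm in front of the head, near the balance point. Handle 18 x 18 mm, 150 mm long (last 6 mm a black tip, 12 mm square). T-shaped head 100 mm wide, 28 mm along the handle, from 12 mm above to 27 mm below (bristles) the axis. x: from head to free end; y: along the head; z: away from the bristles. Starts level on its rest, bristles down.
- brush_shoulder (a point): Point of the brush on the handle's axis in the front face of the head, where the handle leaves it (the face that comes to rest against the tube's mouth). Axes as brush_grip.
- brush_back (a point): Point of the brush on the handle's axis in the rear face of the head, 28 mm behind brush_shoulder; the place to push. Axes as brush_grip.
- brush_end (a point): Free end of the handle, on its axis, 150 mm in front of brush_shoulder. Axes as brush_grip.
- rest: Fixed steel rest under the brush; origin on the table under brush_shoulder, x along the handle. Base plate 200 x 100 mm (x -55 to 145), 6 mm thick; 18 mm high step under the bristles (x -34 to 6); saddle at x 107 to 123 with two black cheeks 25 mm apart, 48 mm high. The handle's axis lies 45 mm above the table.
- tube_mouth (a point): Centre of the flared mouth (lower end) of the holder's guide tube, 155 mm above the table. x: along the bore in the feeding direction, rising 35 degrees, towards the robot's left (+y) within 0.25 rad; y level; z normal to the tube, upwards. Bore 21 x 21 mm, walls 4 mm, upper end at x = 75 mm; flare 10 mm long, widening to 30 mm inside, 36 mm outside. Head home: brush_shoulder lies here, 75 mm of handle sticks out.
- holder: The fixed drying holder; origin on the table under tube_mouth, x level in the feeding direction. Drip tray 85 x 100 mm, 24 mm high, x -73 to 13; post 22 x 30 mm at x = 46 under the tube. A sprung plunger in the tube's +y wall, 28 mm in from the mouth, presses on the handle: sliding takes about 3 to 8 N, and the handle stays where it is when let go.
- cam (a joint): Angle of the red cam lever on top of the tube: 0 = standing normal to the tube (open), 1.57 = end stop, folded along the tube towards the mouth (locked). Pivot axis across the tube at x = 55, z = 20.7 mm in the axes of tube_mouth. Stays where left; 0.06 Nm to turn, up to about 0.3 Nm in the last third, where its eccentric presses on the handle and draws it further in.
- cam_tip (a point): Middle of the red lever's paddle, 46 mm from the pivot axis; the paddle is 30 mm along the lever, 26 mm wide, 8 mm thick.
- mug: White mug with plastic scrapers, bystander, about 90 mm wide and 170 mm high; origin under its centre.
- pump_bottle: White pump bottle, bystander, 68 mm wide, 180 mm high; origin under its centre.
- jar: Jar with blue cap, bystander, 68 mm wide, 80 mm high; origin under its centre.
- tablet_box: Cardboard box, bystander, 100 x 65 x 45 mm; origin under its centre.
- pumice: Grey pumice block, bystander, 75 x 45 x 30 mm; origin under its centre.
- spray_can: Green spray can, bystander, 56 mm wide, 170 mm high; origin under its centre.
- brush: The brush as a whole, 0.10 to 0.17 kg; its origin and axes are those of brush_shoulder.

How it is judged (in metres and radians):
On the way, in this order (a step that is already met when the one before it is completed fails the run):
1. the handle's end has come out of the tube's upper end, with the lever still open (x of brush_end in the frame of tube_mouth above 0.08 m and angle between the x axis of brush_shoulder and the x axis of tube_mouth, either way round below 0.12 rad and y of brush_end in the frame of tube_mouth between -0.015 and 0.015 m and z of brush_end in the frame of tube_mouth between -0.015 and 0.015 m and value of joint cam below 0.6 rad), for 0.1 s.
2. the head is home against the mouth, with the lever still open (distance between brush_shoulder and tube_mouth below 0.006 m and angle between the x axis of brush_shoulder and the x axis of tube_mouth, either way round below 0.07 rad and x of brush_end in the frame of tube_mouth above 0.13 m and angle between brush_shoulder's own z axis and vertical below 0.9 rad and value of joint cam below 0.6 rad), for 0.2 s.
At the end, for the whole second after the job is handed in: The brush's handle runs through the tube, in line with it within 4 degrees, the head's front face within 6 mm of the mouth, bristles downwards, at rest, and the cam lever is folded to 1.40 rad or more (distance between brush_shoulder and tube_mouth below 0.006 m and angle between the x axis of brush_shoulder and the x axis of tube_mouth, either way round below 0.07 rad and x of brush_end in the frame of tube_mouth above 0.13 m and angle between brush_shoulder's own z axis and vertical below 0.9 rad and value of joint cam above 1.4 rad and linear speed of brush below 0.02 m/s); the robot touches nothing.
It fails at once if another thing (mug, bottle, jar, box, block or can) is shifted by more than 20 mm (distance of any of mug, pump_bottle, jar, tablet_box, pumice, spray_can from where it was at the start of the episode above 0.02 m).
It also fails if it takes over 70 s, if anything falls off the work surface, if the arm or the gripper's body presses on something with over 40 N, if the wrist force passes 120 N, or if a joint passes its speed limit or range.

### The arm

A 6-joint arm with a two-finger parallel gripper is mounted at the origin on the work surface. World frame = base frame: x ahead of the robot, y to its left, z up, the work surface at z = 0. Lengths are in mm, angles in rad, forces in N, time in s.
With the tool pointing down it reaches from about 275 to 750 mm from the base axis. Payload 10.2 kg.
Tool frame: the origin (TCP) lies between the finger pads; the fingertips stand 8 mm ahead of it and the grasp point (between the pads) lies 11 mm behind it; z points along the fingers, x is the direction in which the jaws open and shut, and the axes are right-handed (so a half turn about z gives the same grasp; the last joint's range is limited). The gripper opens to 85 mm and grips with 20 to 120 N. Pads are 22 mm wide; open, the fingers measure 114 mm over their backs; the gripper's body (76 mm by 85 mm) begins 54 mm behind the grasp point. The pads swing forward as they close: fully open they stand 13 mm farther back than shut.
Start: joints at [-1.471, 0.313, 1.498, -0, 1.331, -0.223], TCP at [166.529, -497.894, 201.194] pointing down, gripper open.
Joint ranges: [-2.94, 2.94], [-0.97, 2.17], [0.19, 2.56], [-1.23, 4.37], [0.02, 3.11], [-2.88, 2.88]. Speed limits (rad/s): [2.39, 2.39, 3.01, 3.14, 3.14, 3.14].

### API

Orientations are given as a unit quaternion [w, x, y, z].
In Python, from rig import sense, eyes, ctrl gives the robot as it stands.
- The arm moves only by the tool move_arm, never from a script. Its argument "rows" is a list that holds one entry, the list of rows, each a list of 5 numbers: the shift along the tool's x, y, z in mm, then the turn about the tool's z in units of 6 degrees (1.0 is 6 degrees), then the gripper command: -1 is shut, 1 is fully open, values between are in proportion. In form: [[[dx, dy, dz, roll, jaw], ...]]. A call has 1 to 12 rows; each row is the pose to reach, as a shift and turn from the pose measured when the call began, along the tool's axes at that moment; what a row does not reach only later rows make up. A row lasts 1/8 s, in which the tool goes at most 62.5 mm and 10.7 degrees, less where a joint would pass 70% of its speed; a pose out of reach is approached as far as the arm can. A call with a gripper value outside its range is refused whole. The fingers move at their own pace and stop on an object; "squeeze" is the grip in N (left out, the last holds). Time passes only in rows, so rows that repeat a pose let the fingers close. It gives the time, the measured TCP pose, the force and the opening at its end, in the units of the state.
- sense(): the state, without advancing time (a new reading comes with each control period).
- eyes.capture(name): name is "scene" or "top" or "wrist"; returns a dict with "color" (400x640x3 uint8, blue, green, red), "vertical_fov" (degrees; the focal length in pixels is half the picture's height over the tangent of half this angle, whatever the lens; pixels are square), "cx", "cy" (the principal point, pixels), "xyz" and "attitude" of the camera in the world. Camera axes: x right, y down, z forward; pixel columns grow to the right and rows downward; lengths in mm; the calibration is good to about 2 mm. A picture is of the moment at which its call begins. There is no depth.
- ctrl.finish_job(): hands the job in, once; it reports no verdict.
The state is a dict: "time_s": time; "joints": joint angles; "dq": joint speeds; "tau": joint torques, N m; "eef_pos": TCP position; "ee_rot": TCP orientation; "force": force on the tool from outside, world axes, zero at the start; "wrist_torque": the same for the moment, N m; "grip_width": opening from 0.0 (shut) to 1.0 (fully open).
Only numpy, scipy, OpenCV 4.12 (cv2) and the standard library are available. Lean on these libraries where they do the work, as an engineer would, in place of code of your own. Each camera call takes 0.05 s, during which the arm holds its last target. There are 200 camera calls.

## Working session

There is one attempt and no reset: what is moved stays moved. The work goes in short steps, Python scripts to look and compute and a tool call to move; the robot and the scene stay as the last step left them, time stands still between calls to the robot, and variables do not carry over. Pictures are saved under pics/ and viewed, about 8 in all and at most 12, crops included, and the job is handed in when it is done.

Besides the shell and the picture viewer there is one more tool, called after "Emit:" by a JSON object that holds its "op" and its "data". move_arm: Moves the arm, as the interface text tells. Its arguments: {"type":"object","properties":{"rows":{"type":"array","items":{"type":"array","items":{"type":"array","items":{"type":"number"}}}},"squeeze":{"type":"number"}},"required":["rows"]}

```bash
ls; mkdir -p pics
python3 - <<'E'
from rig import sense,eyes
import cv2
s=sense();print(s)
for n in("scene","top"):
    c=eyes.capture(n);cv2.imwrite(f"pics/{n}0.png",c["color"]);print(n,{k:v for k,v in c.items() if k!="color"})
E
```

```text
pics
{'time_s': 0.0, 'joints': array([-1.47140767e+00,  3.13437216e-01,  1.49843808e+00, -1.53587429e-06,
        1.33098026e+00, -2.23390814e-01]), 'dq': array([ 0.00012406,  0.00045473, -0.00066468,  0.00015053, -0.00083449,
       -0.00025738]), 'tau': array([-3.59696360e-04, -4.12269008e+01, -2.59740758e+01, -1.69135060e-04,
        4.24348604e-03, -2.19018361e-06]), 'eef_pos': array([ 166.4950687 , -497.59422463,  200.64125887]), 'ee_rot': array([-4.72817818e-04,  8.11542833e-01, -5.84292591e-01, -4.18538647e-04]), 'force': array([0.31133411, 0.57501954, 0.12845808]), 'wrist_torque': array([ 0.00084187, -0.00113997,  0.0077469 ]), 'grip_width': 1.001072056374735}
scene {'vertical_fov': 57.13939647737532, 'cx': 320.0220423772565, 'cy': 196.0257861982425, 'xyz': array([1156.61165419,  436.92766134,  795.84595778]), 'attitude': array([-0.18974728,  0.40596996,  0.80869293, -0.38105133])}
top {'vertical_fov': 45.28362717428756, 'cx': 310.08794548943547, 'cy': 199.92947056231586, 'xyz': array([ 401.33611946,   13.23672922, 1505.04450945]), 'attitude': array([ 0.02849952, -0.70335099,  0.70881565, -0.04544809])}
```

View pics/scene0.png

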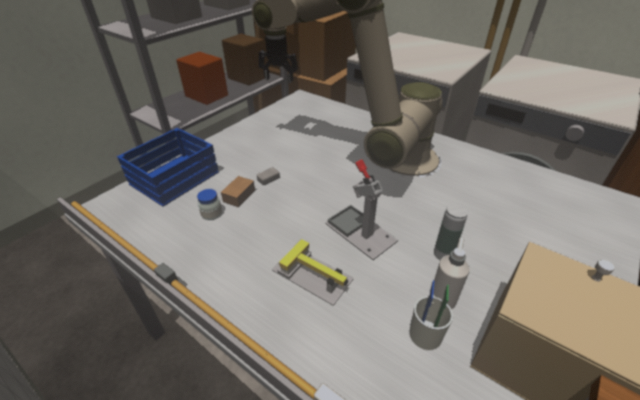

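View pics/top0.png

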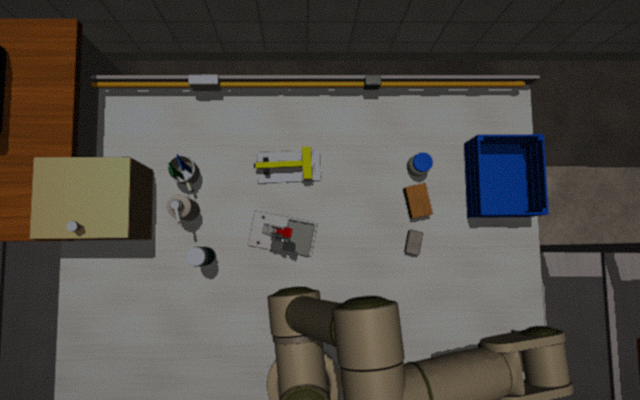

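The scene view shows the brush at about (310,265) and the holder at about (365,215). In the top view the brush head is at (307,163) with its handle running left, and the holder is at (283,233) with its mouth to the right. So the brush points roughly +y, as does the tube. I'll zoom in.

Run:
```python
import cv2,numpy as np
t=cv2.imread("pics/top0.png")[135:265,240:330];s=cv2.imread("pics/scene0.png")[150:305,265:405]
a=cv2.resize(t,None,fx=4.4,fy=4.4,interpolation=cv2.INTER_CUBIC);b=cv2.resize(s,None,fx=2.8,fy=2.8,interpolation=cv2.INTER_CUBIC)
s2=np.zeros((600,800,3),np.uint8);s2[:a.shape[0],:a.shape[1]]=a;b=b[:,:400];s2[:b.shape[0],400:400+b.shape[1]]=b
s2=cv2.convertScaleAbs(s2,alpha=1.5)
cv2.imwrite("pics/z1.png",s2)
```

```text
(no output)
```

View pics/z1.png

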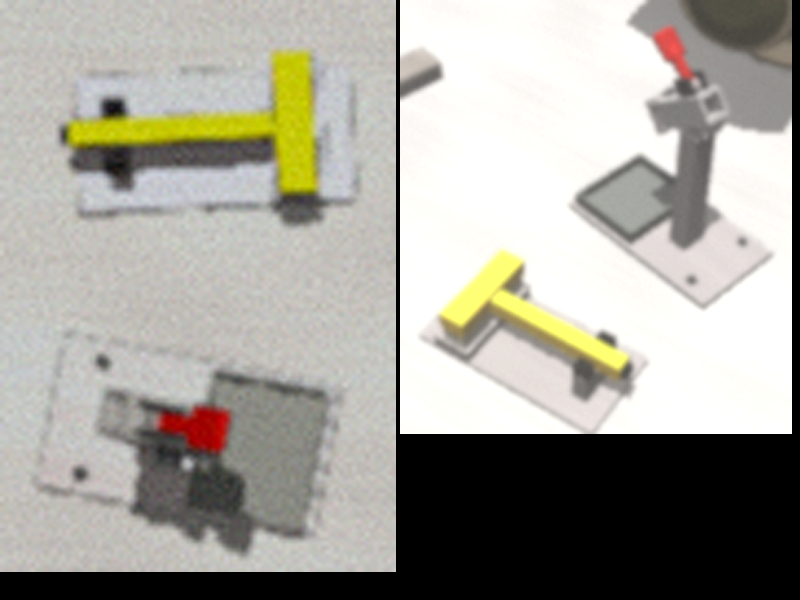

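```bash
cat > h.py <<'E'
import numpy as np,cv2
from scipy.spatial.transform import Rotation as R
def cam(c):
    f=200/np.tan(np.radians(c["vertical_fov"])/2); q=np.array(c["attitude"])
    return f,c["cx"],c["cy"],R.from_quat(q[[1,2,3,0]]).as_matrix(),np.array(c["xyz"])
def proj(k,P):
    f,cx,cy,M,t=k; p=(np.atleast_2d(P)-t)@M
    return np.c_[cx+f*p[:,0]/p[:,2],cy+f*p[:,1]/p[:,2]]
def onz(k,uv,z):
    f,cx,cy,M,t=k; uv=np.atleast_2d(uv).astype(float)
    d=np.c_[(uv[:,0]-cx)/f,(uv[:,1]-cy)/f,np.ones(len(uv))]@M.T
    return t+d*((np.asarray(z)-t[2])/d[:,2])[:,None]
E
python3 - <<'E'
from h import *
K=cam({'vertical_fov': 45.28362717428756, 'cx': 310.08794548943547, 'cy': 199.92947056231586, 'xyz':[ 401.33611946,   13.23672922, 1505.04450945], 'attitude':[ 0.02849952, -0.70335099,  0.70881565, -0.04544809]})
g=lambda p:np.array(p)/4.4+[240,135]
print("brush end,neck",onz(K,g([(66,133),(273,123)]),54*np.ones(2)))
print("head c",onz(K,g([(294,121)]),np.array([57])))
print("base corners",onz(K,g([(67,333),(36,485),(325,400)]),5*np.ones(3)))
print("tray corners",onz(K,g([(217,373),(328,400),(300,533),(190,510)]),24*np.ones(4)))
from rig import eyes
c=eyes.capture("wrist");k=cam(c);print(c["vertical_fov"],c["xyz"],k[3])
E
```

```text
brush end,neck [[661.42661344 145.30227287  54.        ]
 [667.80448461   1.36927824  54.        ]]
head c [[668.59656049 -13.22926962  57.        ]]
base corners [[526.01723496 148.61829891   5.        ]
 [418.52220905 170.13109596   5.        ]
 [476.92691811 -34.56810992   5.        ]]
tray corners [[495.51755487  41.73261568  24.        ]
 [475.95306344 -36.07019381  24.        ]
 [383.37072387 -15.61122548  24.        ]
 [400.01130314  60.97203286  24.        ]]
60.461254444265656 [ 240.44299077 -473.74964575  373.51540647] [[ 0.31764587 -0.90192381 -0.29263379]
 [-0.94820779 -0.30271191 -0.09626777]
 [-0.00175754  0.3080567  -0.95136638]]
```

Emit:
{"op": "move_arm", "data": {"rows": [[[-366,-538,-100,-12.3,1],[-366,-538,-100,-12.3,1],[-366,-538,-100,-12.3,1],[-366,-538,-100,-12.3,1],[-366,-538,-100,-12.3,1],[-366,-538,-100,-12.3,1],[-366,-538,-100,-12.3,1],[-366,-538,-100,-12.3,1],[-366,-538,-100,-12.3,1],[-366,-538,-100,-12.3,1],[-366,-538,-100,-12.3,1],[-366,-538,-100,-12.3,1]]]}}

```text
time_s: 1.65
eef_pos: [561.3, 21.7, 300.7]
ee_rot: [-0.001, 1.0, 0.022, -0.0]
force: [0.4, 0.4, -0.4]
grip_width: 1.002
```

```bash
cat >> h.py <<'E'
def snap(name,fn):
    from rig import eyes
    import pickle
    c=eyes.capture(name);cv2.imwrite(f"pics/{fn}.png",c["color"]);pickle.dump(c,open(f"pics/{fn}.pkl","wb"));return cam(c)
def kk(fn):
    import pickle;return cam(pickle.load(open(f"pics/{fn}.pkl","rb")))
def delta(target,yaw=None):
    "tool shift (mm) and roll units to get TCP to target; yaw = wanted world angle (rad) of tool x"
    from rig import sense
    s=sense();M=R.from_quat(s["ee_rot"][[1,2,3,0]]).as_matrix()
    d=M.T@(np.array(target)-s["eef_pos"]);a=np.arctan2(M[1,0],M[0,0])
    return np.round(d,1),None if yaw is None else round(-np.degrees(yaw-a)/6,2)
E
python3 - <<'E'
from h import *
from rig import sense
s=sense();print(s["time_s"],s["eef_pos"],s["ee_rot"],s["joints"])
k=snap("wrist","w1");print(k)
im=cv2.imread("pics/w1.png");cv2.imwrite("pics/w1v.png",cv2.resize(cv2.convertScaleAbs(im,alpha=1.5),(800,500),interpolation=cv2.INTER_CUBIC))
E
```

```text
1.65 [561.2573835   21.65414002 300.65305367] [-5.88014994e-04  9.99768574e-01  2.15013426e-02 -3.79698301e-04] [-1.70530094e-01  3.51804114e-01  1.18951039e+00  1.00994599e-03
  1.60124803e+00 -2.13505843e-01]
(np.float64(343.21227595157694), 312.1304124900213, 201.51625065320854, array([[ 0.99905376,  0.04203811,  0.011153  ],
       [ 0.04343525, -0.95123062, -0.3054074 ],
       [-0.00222967,  0.30560285, -0.95215646]]), array([557.32234275,  99.17425664, 473.5375459 ]))
```

View pics/w1v.png

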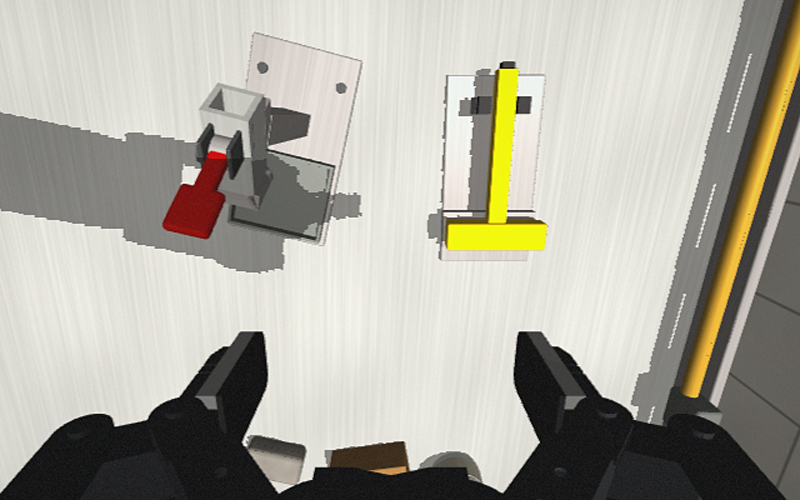

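The wrist view (×1.25) shows the brush handle from its tip at (508,65) to the neck at (498,222). The tube's upper end is at (234,100), the red paddle at (195,215), and the right-hand tray edge runs from (335,167) to (320,238). Now I'll fit models to these.

```bash
cat >> h.py <<'E'
def brushP(p,q,pitch=0):  # p=(x,y,z,yaw) of shoulder
    M=R.from_euler("ZY",[p[3],-pitch]).as_matrix();return np.array(p[:3])+np.atleast_2d(q)@M.T
TUP=np.radians(35)
def tubeP(m,q): return brushP((m[0],m[1],155,m[2]),q,TUP)
def holdP(m,q): return brushP((m[0],m[1],0,m[2]),q)
E
python3 - <<'E'
from h import *
from scipy.optimize import least_squares as ls
k=kk("w1")
kt=cam({'vertical_fov': 45.28362717428756, 'cx': 310.08794548943547, 'cy': 199.92947056231586, 'xyz':[ 401.33611946,   13.23672922, 1505.04450945], 'attitude':[ 0.02849952, -0.70335099,  0.70881565, -0.04544809]})
Hq=[(13,-50,24),(-73,-50,24)];Hu=[(335,167),(319,239)]
Tq=[(75,14.5,-14.5),(75,-14.5,-14.5),(59,13,81.7),(59,-13,81.7)];Tu=[(219,83),(265,97),(164,229),(208,238)]
Tu,Hu=np.array(Tu)/1.25,np.array(Hu)/1.25
def r(m): return np.r_[(proj(k,holdP(m,Hq))-Hu).ravel(),(proj(k,tubeP(m,Tq))-Tu).ravel()]
s=ls(r,[446,42,1.35]);print("mouth",s.x,np.degrees(s.x[2]),s.fun.reshape(-1,2).round(1).tolist())
m=s.x
Bq=[(0,-9,9),(0,9,9),(144,9,9),(144,-9,9),(0,50,12),(0,-50,12),(-28,50,12)]
Bu=np.array([(507,222),(489,222),(498,69),(517,69),(448,223),(547,221),(446,249)])/1.25
rb=lambda p:(proj(k,brushP((p[0],p[1],45,p[2]),Bq))-Bu).ravel()
s=ls(rb,[668,0,1.6]);print("brush",s.x,s.fun.reshape(-1,2).round(1).tolist());b=(s.x[0],s.x[1],45,s.x[2])
np.savez("fit.npz",m=m,b=b)
import itertools
im=cv2.resize(cv2.imread("pics/w1.png")[0:220,100:460],None,fx=2.2,fy=2.2,interpolation=cv2.INTER_CUBIC)
def box(k,im,f,x,y,z,off,sc,col):
    P=np.array(list(itertools.product(x,y,z)));u=((proj(k,f(P))-off)*sc).astype(int)
    for i in range(8):
        for j in range(i):
            if (P[i]!=P[j]).sum()==1: cv2.line(im,tuple(map(int,u[i])),tuple(map(int,u[j])),col,1,cv2.LINE_AA)
def draw(k,im,off,sc):
    box(k,im,lambda P:tubeP(m,P),(0,75),(-14.5,14.5),(-14.5,14.5),off,sc,(0,255,0))
    box(k,im,lambda P:tubeP(m,P),(51,59),(-13,13),(51.7,81.7),off,sc,(255,255,0))
    box(k,im,lambda P:holdP(m,P),(-73,13),(-50,50),(0,24),off,sc,(255,0,255))
    box(k,im,lambda P:brushP(b,P),(0,144),(-9,9),(-9,9),off,sc,(255,0,0))
    box(k,im,lambda P:brushP(b,P),(-28,0),(-50,50),(-27,12),off,sc,(255,0,0))
draw(k,im,np.array([100,0]),2.2)
t=cv2.resize(cv2.imread("pics/top0.png")[140:265,245:330],None,fx=3,fy=3,interpolation=cv2.INTER_CUBIC)
draw(kt,t,np.array([245,140]),3)
t=t[:,:]
out=np.zeros((600,800,3),np.uint8);out[:484,:792]=im;cv2.imwrite("pics/o1.png",np.hstack([im[:,:540],cv2.resize(t,(255,375)) if 0 else np.vstack([t,np.zeros((im.shape[0]-t.shape[0],t.shape[1],3),np.uint8)])]))
E
```

```text
mouth [451.74030295  37.29119579   1.41567373] 81.11212991653746 [[1.2, 1.8], [4.0, 6.4], [-0.5, 6.2], [-0.5, 2.8], [-3.2, -6.1], [1.6, -5.7]]
brush [6.68194025e+02 3.46757281e-01 1.62456551e+00] [[-0.7, 0.3], [-0.7, 0.5], [-0.3, -1.4], [0.5, -1.6], [-0.3, 0.5], [0.8, 1.4], [0.7, 1.1]]
```

View pics/o1.png

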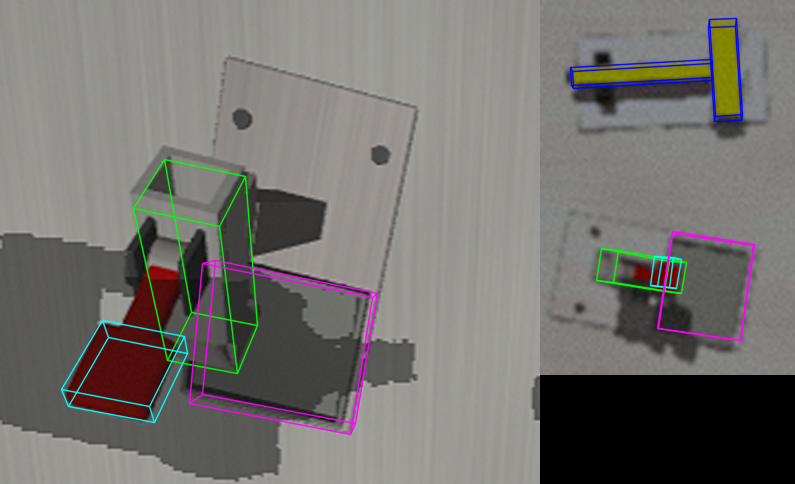

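```bash
cat > f2.py <<'E'
from h import *
from scipy.optimize import least_squares as ls
import itertools
k=kk("w1")
U=lambda a:np.array(a)/2.2+[100,0]
Hu=U([(377,291),(352,431)]);Tu=U([(165,147),(257,166),(131,193)]);Pu=U([(62,392),(150,418)]);Bu=U([(227,57),(417,107)])
Tq=[(75,14.5,-14.5),(75,-14.5,-14.5),(75,14.5,14.5)]
def pad(a,r,y,t): # lever: angle a from normal towards mouth
    return (55-r*np.sin(a)+t*np.cos(a),y,20.7+r*np.cos(a)+t*np.sin(a))
def r(p):
    m=p[:3]
    return np.r_[(proj(k,holdP(m,[(13,-50,24),(-73,-50,24)]))-Hu).ravel(),(proj(k,tubeP(m,Tq))-Tu).ravel(),
     (proj(k,tubeP(m,[pad(p[3],61,13,4),pad(p[3],61,-13,4)]))-Pu).ravel(),(proj(k,holdP(m,[(p[4],p[5],5),(p[4],-p[5],5)]))-Bu).ravel()]
s=ls(r,[446,42,1.35,0,100,50],loss="soft_l1");print(s.x,np.degrees(s.x[2]),s.fun.reshape(-1,2).round(1).tolist())
E
python3 f2.py
```

```text
[4.50790754e+02 4.16786527e+01 1.38940380e+00 1.50392552e-01
 1.19734239e+02 5.45496262e+01] 79.60697402508497 [[-2.8, 0.7], [-3.0, -0.8], [0.4, -0.2], [-4.5, -0.0], [1.1, 0.5], [1.0, 0.7], [-0.0, -2.8], [-0.0, 0.7], [0.2, -0.6]]
```

```bash
python3 -c "
from h import *
print(delta([666.6,30.3,120],0.0538),delta([666.6,30.3,34],0.0538))"
```

```text
(array([106.4,  -5.3, 180.5]), np.float64(-0.12)) (array([106.5,  -5.2, 266.5]), np.float64(-0.12))
```

Emit:
{"op": "move_arm", "data": {"rows": [[[106.4,-5.2,100,-0.12,1],[106.4,-5.2,180,-0.12,1],[106.4,-5.2,180,-0.12,1],[106.4,-5.2,240,-0.12,1],[106.5,-5.2,266.5,-0.12,1],[106.5,-5.2,266.5,-0.12,1],[106.5,-5.2,266.5,-0.12,-1],[106.5,-5.2,266.5,-0.12,-1],[106.5,-5.2,266.5,-0.12,-1],[106.5,-5.2,266.5,-0.12,-1],[106.5,-5.2,266.5,-0.12,-1]]], "squeeze": 25}}

```text
time_s: 3.08
eef_pos: [666.6, 30.3, 34.2]
ee_rot: [-0.0, 1.0, 0.027, -0.0]
force: [-0.5, 0.4, -0.0]
grip_width: -0.004
```

```bash
python3 -c "
from h import *
from rig import sense
s=sense();print(s['time_s'],s['eef_pos'],s['ee_rot'],s['force'],s['grip_width'],s['joints'])"
```

```text
3.075 [666.57992566  30.34540934  34.22843534] [-4.47991006e-04  9.99633096e-01  2.70789757e-02 -4.49693072e-04] [-0.47963062  0.4298429  -0.01445433] -0.004178384857629361 [-1.30017558e-01  7.78641652e-01  1.20185619e+00  8.11023747e-04
  1.16212342e+00 -1.84504818e-01]
```

The jaws shut on nothing, so I'll look.

```bash
python3 -c "
from h import *
snap('wrist','w2');snap('scene','s2')
a=cv2.imread('pics/w2.png');b=cv2.imread('pics/s2.png')[190:330,240:400]
a=cv2.convertScaleAbs(a,alpha=1.4);b=cv2.convertScaleAbs(cv2.resize(b,(320,280),interpolation=2),alpha=1.4)
o=np.zeros((400,800,3),np.uint8);o[:300,:480]=cv2.resize(a,(480,300));o[:280,480:]=b
cv2.imwrite('pics/v2.png',o)"
```

```text
(no output)
```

View pics/v2.png

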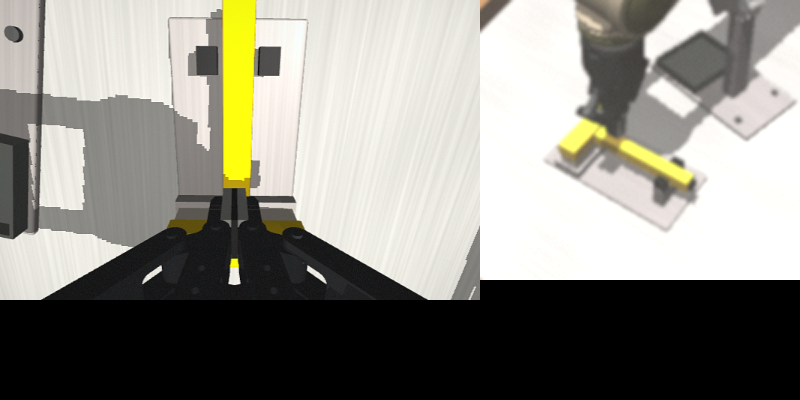

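The wrist view shows the handle running into the fingers at about (235,185). I can't tell whether it is held, so I'll zoom in on the pads.

```bash
python3 -c "
from h import *
k=kk('w2');b=np.load('fit.npz')['b']
print(proj(k,brushP(b,[(30,-9,9),(30,9,9),(0,0,9),(60,-9,9),(60,9,9),(150,0,9)])).round())
a=cv2.imread('pics/w2.png')[200:370,220:410];c=cv2.imread('pics/s2.png')[215:305,260:370]
o=np.zeros((540,800,3),np.uint8);o[:374,:418]=cv2.resize(a,(418,374),interpolation=2);o[:311,420:]=cv2.resize(c,(380,311),interpolation=2)
cv2.imwrite('pics/v3.png',cv2.convertScaleAbs(o[:380],alpha=1.6))"
```

```text
[[332. 257.]
 [296. 256.]
 [314. 309.]
 [333. 199.]
 [295. 198.]
 [315. -24.]]
```

View pics/v3.png

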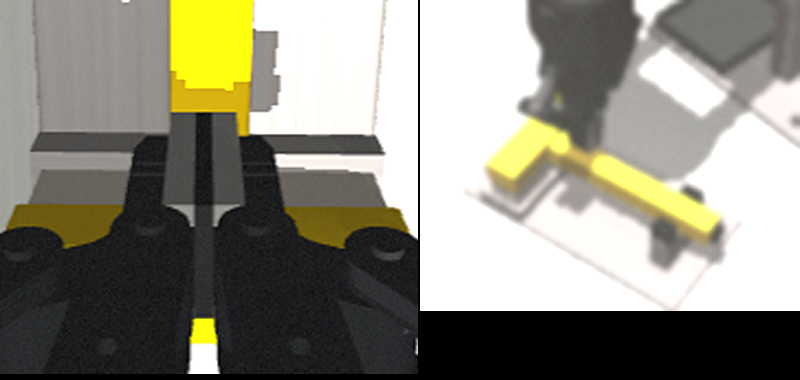

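```bash
python3 -c "
from h import *
k=kk('w2');ks=kk('s2')
for z in (26,34,45,54,60,70):
  P=[(666.6,30.3-11,z),(666.6,30.3+11,z)]
  print(z,((proj(k,P)-[220,200])*2.2).round().tolist(),((proj(ks,P)-[260,215])*3.455+[420,0]).round().tolist())
b=np.load('fit.npz')['b']
print(((proj(ks,brushP(b,[(0,0,9),(30,0,9),(144,0,9),(0,50,12),(0,-50,12)]))-[260,215])*3.455+[420,0]).round())
"
```

```text
26 [[204.0, 113.0], [209.0, 35.0]] [[577.0, 171.0], [599.0, 184.0]]
34 [[204.0, 127.0], [209.0, 47.0]] [[576.0, 164.0], [599.0, 177.0]]
45 [[204.0, 148.0], [209.0, 64.0]] [[576.0, 154.0], [599.0, 168.0]]
54 [[204.0, 168.0], [210.0, 79.0]] [[576.0, 147.0], [598.0, 160.0]]
60 [[204.0, 182.0], [210.0, 91.0]] [[575.0, 141.0], [598.0, 155.0]]
70 [[204.0, 207.0], [210.0, 111.0]] [[575.0, 133.0], [598.0, 146.0]]
[[555. 137.]
 [587. 153.]
 [716. 221.]
 [592.  94.]
 [515. 177.]]
```

```bash
python3 -c "
from h import *
k=kk('w1')
for z in (293,306,320,335,350):
  P=[(561-42,21.7+11,z),(561+42,21.7+11,z),(561-42,21.7-11,z)]
  print(z,(proj(k,P)*1.25).round().tolist())
k=kk('w2');print(k[4],k[3][:,2])
from rig import sense
print(sense()['eef_pos'])
"
```

```text
293 [[299.0, 266.0], [486.0, 274.0], [300.0, 311.0]]
306 [[293.0, 277.0], [493.0, 285.0], [294.0, 324.0]]
320 [[285.0, 290.0], [501.0, 299.0], [286.0, 340.0]]
335 [[275.0, 306.0], [511.0, 316.0], [277.0, 361.0]]
350 [[263.0, 326.0], [523.0, 337.0], [266.0, 385.0]]
[661.78075532 107.86931084 207.08662057] [ 0.01442672 -0.30554822 -0.9520673 ]
[666.53482191  30.34334808  34.02782441]
```

The pictures put the fingertips about 40 mm higher than the stated TCP implies: the open pads in the first wrist view and the shut pads now agree on this. I'll open, go down 20 mm as a safe probe, and close.

Emit:
{"op": "move_arm", "data": {"rows": [[[0,0,0,0,1],[0,0,0,0,1],[0,0,0,0,1],[0,0,0,0,1],[0,0,10,0,1],[0,0,20,0,1],[0,0,20,0,1],[0,0,20,0,-1],[0,0,20,0,-1],[0,0,20,0,-1],[0,0,20,0,-1],[0,0,20,0,-1]]]}}

```text
time_s: 4.68
eef_pos: [666.7, 30.3, 14.3]
ee_rot: [-0.0, 1.0, 0.027, -0.0]
force: [1.6, -0.0, 2.3]
grip_width: 0.203
```

Emit:
{"op": "move_arm", "data": {"rows": [[[0,0,0,0,1],[0,0,0,0,1],[0,0,0,0,1],[0,0,0,0,1],[0,0,10,0,1],[0,0,21,0,1],[0,0,21,0,1],[0,0,21,0,-1],[0,0,21,0,-1],[0,0,21,0,-1],[0,0,21,0,-1],[0,0,21,0,-1]]]}}

```text
time_s: 6.18
eef_pos: [666.8, 30.4, -6.4]
ee_rot: [-0.0, 1.0, 0.027, -0.0]
force: [-0.6, 0.3, 1.2]
grip_width: 0.207
```

```bash
python3 -c "
from h import *
snap('wrist','w3')
from rig import sense
s=sense();print(s['eef_pos'],s['force'],s['grip_width'])
a=cv2.imread('pics/w3.png')[0:400,180:460];cv2.imwrite('pics/v4.png',cv2.convertScaleAbs(cv2.resize(a,None,fx=1.5,fy=1.5,interpolation=2),alpha=1.6))"
```

```text
[666.79521915  30.39257652  -6.38679159] [-1.17513514 -0.0070791   3.01695582] 0.20617197454192712
```

View pics/v4.png

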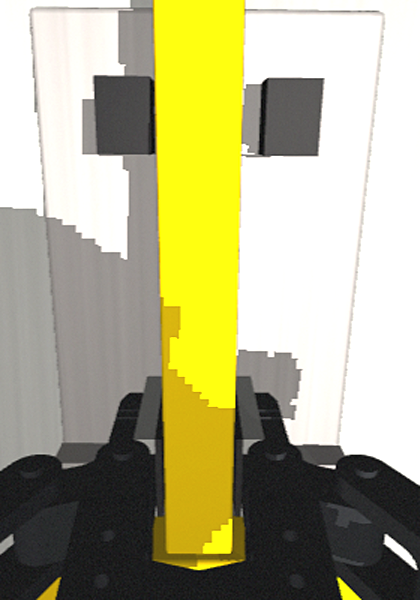

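The handle is held between the pads, with opening 0.206 (17.5 mm) and the pad tips at about row 251 of the full image. I'll calibrate the true tip offset.

```bash
python3 -c "
from h import *
k=kk('w3');b=np.load('fit.npz')['b']
for z in (20,25,30,35,40): print(z,proj(k,[(666.8+9,41.4,z),(666.8-9,41.4,z),(666.8+9,30.4,z)]).round().tolist())
print(proj(k,brushP(b,[(0,-9,9),(0,9,9),(60,0,9)])).round(), 'obs pad edge (276..,251), neck rows 368')
print(k[4])
"
```

```text
20 [[335.0, 243.0], [296.0, 241.0], [333.0, 264.0]]
25 [[335.0, 247.0], [296.0, 245.0], [334.0, 269.0]]
30 [[336.0, 252.0], [295.0, 250.0], [334.0, 274.0]]
35 [[337.0, 257.0], [294.0, 255.0], [335.0, 280.0]]
40 [[338.0, 263.0], [294.0, 261.0], [336.0, 286.0]]
[[336. 369.]
 [292. 369.]
 [314. 233.]] obs pad edge (276..,251), neck rows 368
[661.88965792 107.9048716  166.47604992]
```

```bash
python3 -c "
from h import *
ks=kk('s2');k=kk('w2');c=k[4]
print('cam at',proj(ks,c[None]),'depth pts', proj(ks,[c+[0,0,-40],c+[30,0,0],[666,30,207],[666,30+43,135],[666,30-43,135],[666,30,65]]).round())
a=cv2.imread('pics/s2.png')[0:310,200:460];cv2.imwrite('pics/v5.png',cv2.convertScaleAbs(cv2.resize(a,None,fx=1.9,fy=1.9,interpolation=2),alpha=2.2,beta=20))"
```

```text
cam at [[334.98529048 229.19324875]] depth pts [[335. 241.]
 [327. 237.]
 [307. 216.]
 [322. 245.]
 [294. 230.]
 [308. 256.]]
```

View pics/v5.png

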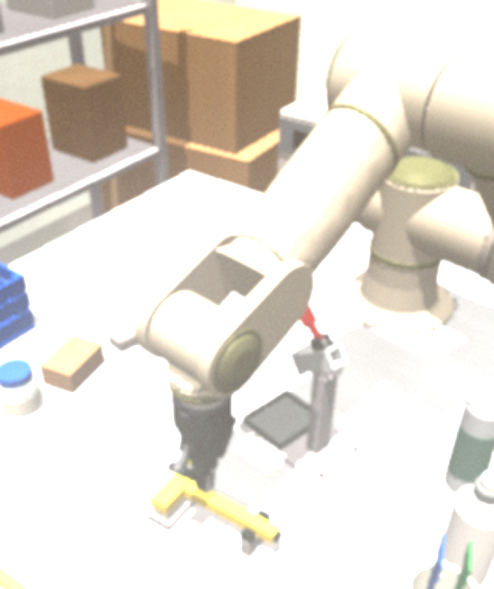

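No camera body projects from the wrist: its computed position falls on empty space in the scene view. Next I'll lift the brush and look at the holder from close above.

```bash
python3 -c "
from h import *
print(delta([441,-17,240],np.radians(80-93.1)+0.0538))"
```

```text
(array([-228.1,   34.9, -246.4]), np.float64(2.19))
```

Emit:
{"op": "move_arm", "data": {"rows": [[[0,0,-50,0,-1],[0,0,-100,0,-1],[0,0,-160,0,-1],[0,0,-220,0,-1],[-50,10,-246,0.5,-1],[-110,20,-246,1,-1],[-170,30,-246,1.6,-1],[-228,35,-246,2.2,-1],[-228,35,-246,2.2,-1],[-228,35,-246,2.2,-1]]]}}

```text
time_s: 7.48
eef_pos: [441.7, -17.3, 240.0]
ee_rot: [-0.0, 0.996, -0.088, 0.001]
force: [0.0, 0.6, -1.4]
grip_width: 0.209
```

```bash
python3 -c "
from h import *
k=snap('wrist','w4');ks=snap('scene','s4')
from rig import sense
s=sense();print(s['eef_pos'],s['ee_rot'],s['force'],s['grip_width'])
a=cv2.imread('pics/w4.png')[0:300,140:540];cv2.imwrite('pics/v6.png',cv2.convertScaleAbs(cv2.resize(a,None,fx=2,fy=2,interpolation=2),alpha=1.6))"
```

```text
[442.07693612 -17.159062   239.57111665] [-4.07300702e-04  9.96146866e-01 -8.76998037e-02 -2.33739377e-05] [ 0.2724802  -0.38029229 -1.27322641] 0.21117466363926637
```

View pics/v6.png

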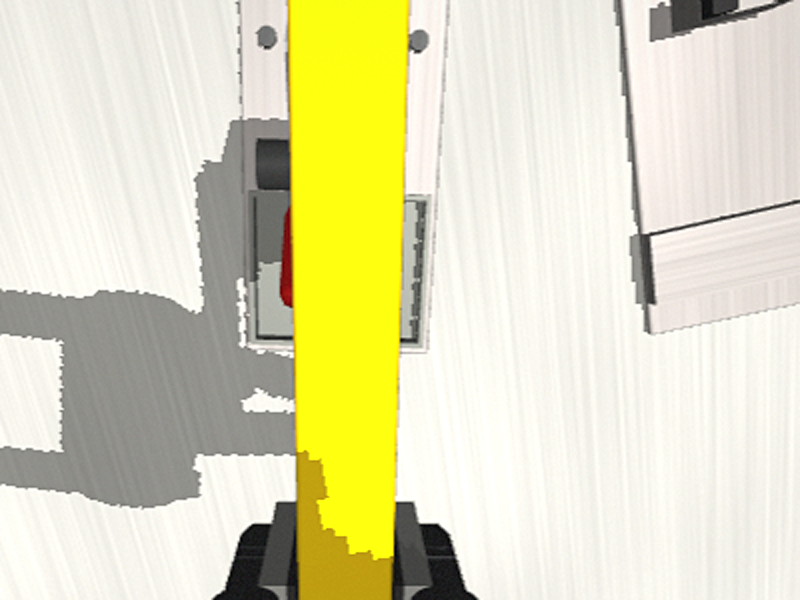

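The handle covers the tube in this view, but all four corners of the tray are clear: (249,192), (432,194), (246,350) and (428,352) in the crop. I'll refit on both wrist views.

```bash
cat > f3.py <<'E'
from h import *
from scipy.optimize import least_squares as ls
k1,k4=kk("w1"),kk("w4")
q4=[(13,50,24),(13,-50,24),(-73,50,24),(-73,-50,24)];u4=np.array([(249,192),(432,194),(246,350),(428,352)])/2+[140,0]
q1=[(13,-50,24),(-73,-50,24)];u1=np.array([(377,291),(352,431)])/2.2+[100,0]
tq=[(75,14.5,-14.5),(75,14.5,14.5)];tu=np.array([(165,147),(131,193)])/2.2+[100,0]
A=lambda m:(proj(k4,holdP(m,q4))-u4).ravel();B=lambda m:(proj(k1,holdP(m,q1))-u1).ravel();C=lambda m:(proj(k1,tubeP(m,tq))-tu).ravel()
for n,f in dict(A=A,AB=lambda m:np.r_[A(m),B(m)],ABC=lambda m:np.r_[A(m),B(m),C(m)]).items():
    s=ls(f,[450,42,1.38]);print(n,s.x.round(2),np.degrees(s.x[2]).round(2),s.fun.reshape(-1,2).round(1).tolist())
from rig import sense
print("w4 tray on z24",onz(k4,u4,24*np.ones(4)).round(1).tolist());print("w1 tray",onz(k1,u1,24*np.ones(2)).round(1).tolist())
E
python3 f3.py
```

```text
A [448.53  40.64   1.38] 78.98 [[-0.7, 0.4], [0.0, 1.0], [2.8, -1.1], [-2.1, -0.7]]
AB [449.97  40.95   1.39] 79.45 [[0.5, 0.3], [1.2, 0.1], [4.5, -1.2], [-0.4, -1.5], [-3.4, 1.4], [-3.8, -0.3]]
ABC [449.98  41.33   1.39] 79.4 [[0.4, -0.1], [1.2, -0.2], [4.3, -1.6], [-0.5, -1.8], [-3.4, 1.1], [-3.8, -0.5], [-0.3, 0.2], [0.3, 0.9]]
w4 tray on z24 [[402.8, 63.2, 24.0], [500.2, 44.9, 24.0], [382.0, -22.2, 24.0], [485.9, -41.8, 24.0]]
w1 tray [[505.9, 46.5, 24.0], [490.9, -40.1, 24.0]]
```

```bash
cat > f4.py <<'E'
from h import *
from scipy.optimize import least_squares as ls
kt=cam({'vertical_fov': 45.28362717428756, 'cx': 310.08794548943547, 'cy': 199.92947056231586, 'xyz':[ 401.33611946,   13.23672922, 1505.04450945], 'attitude':[ 0.02849952, -0.70335099,  0.70881565, -0.04544809]})
ks=cam({'vertical_fov': 57.13939647737532, 'cx': 320.0220423772565, 'cy': 196.0257861982425, 'xyz':[1156.61165419,  436.92766134,  795.84595778], 'attitude':[-0.18974728,  0.40596996,  0.80869293, -0.38105133]})
def red(fn,box):
    im=cv2.imread(f"pics/{fn}.png").astype(int);x0,y0,x1,y1=box;c=im[y0:y1,x0:x1]
    return (((c[...,2]>2*c[...,1]+15)&(c[...,2]>2*c[...,0]+15)&(c[...,2]>50)).astype(np.uint8))
def pad(a,r,y=0,t=0): return (55-r*np.sin(a)+t*np.cos(a),y,20.7+r*np.cos(a)+t*np.sin(a))
obs={}
for fn,k,box in (("w1",kk("w1"),(120,110,200,200)),("top0",kt,(265,215,305,250)),("scene0",ks,(340,150,385,190))):
    mk=red(fn,box);ys,xs=np.nonzero(mk);obs[fn]=(k,box,mk);print(fn,len(xs),xs.mean()+box[0],ys.mean()+box[1],xs.min()+box[0],xs.max()+box[0],ys.min()+box[1],ys.max()+box[1])
# render silhouette of lever (neck r 8..31 width 10 , paddle r 31..61 width 26) and compare corners via moments
def sil(k,box,m,a):
    im=np.zeros((8*(box[3]-box[1]),8*(box[2]-box[0])),np.uint8)
    for r0,r1,w,t in ((12,32,5,3),(31,61,13,4)):
        P=[pad(a,r,y,tt) for r in(r0,r1) for y in(-w,w) for tt in(-t,t)]
        u=((proj(k,tubeP(m,P))-[box[0],box[1]]+.5)*8).astype(np.int32);cv2.fillConvexPoly(im,cv2.convexHull(u),1)
    return cv2.resize(im.astype(float),None,fx=1/8,fy=1/8,interpolation=cv2.INTER_AREA)
from scipy.optimize import minimize
def cost(p,names=("w1","top0","scene0")):
    return sum(np.abs(sil(obs[n][0],obs[n][1],(p[0],p[1],np.radians(79.2)),p[2])-obs[n][2]).sum()/obs[n][2].sum() for n in names)
for names in (("w1","top0","scene0"),("w1","top0"),("w1",)):
    b=min((minimize(cost,(x,41,a),args=(names,),method="Nelder-Mead",options=dict(initial_simplex=[(x,41,a),(x+5,41,a),(x,46,a),(x,41,a+.15)])) for x in(447,451) for a in(-.1,.1,.25)),key=lambda s:s.fun)
    print(names,b.x.round(2),round(b.fun,3),[round(cost(b.x,(n,)),2) for n in obs])
E
python3 f4.py
```

```text
w1 1972 158.27484787018255 160.70841784989858 130 180 121 190
top0 110 284.76363636363635 231.88181818181818 276 291 228 237
scene0 75 361.82666666666665 166.76 357 367 160 176
('w1', 'top0', 'scene0') [4.484e+02 4.092e+01 8.000e-02] 1.385 [np.float64(0.24), np.float64(0.24), np.float64(0.91)]
('w1', 'top0') [4.4859e+02 4.2040e+01 1.0000e-01] 0.474 [np.float64(0.24), np.float64(0.23), np.float64(0.93)]
('w1',) [4.4826e+02 4.6070e+01 3.2000e-01] 0.175 [np.float64(0.18), np.float64(0.41), np.float64(0.99)]
```

```bash
cat >> h.py <<'E'
M0=(448.4,41.0);YAW=np.radians(79.2);F=np.array([np.cos(YAW),np.sin(YAW)])
def grip(feed,z,lat=0):  # TCP target for brush axis point at grip, feed/z relative to mouth, lat to +x side
    xy=np.array(M0)+feed*F+lat*np.array([F[1],-F[0]]);return [xy[0],xy[1],155+z-51]
E
python3 - <<'E'
from h import *
for f,z in ((-160,130),(-165,36),(-118.3,36),(-118.3,24)): print(f,z,*delta(grip(f,z),YAW-np.pi/2))
d=108
for t in range(5,41,5):
    c,s=np.cos(np.radians(t)),np.sin(np.radians(t)); print(t,*delta(grip(-10.3-9*s-d*c,14.7+9*c-d*s),YAW-np.pi/2))
E
```

```text
-160 130 [ -6.  101.6   5.5] 0.12
-165 36 [ -6.  106.7  99.5] 0.12
-118.3 36 [-5.4 60.  99.5] 0.12
-118.3 24 [ -5.4  60.  111.5] 0.12
5 [ -5.4  60.4 121.3] 0.12
10 [ -5.4  59.9 130.7] 0.12
15 [ -5.4  58.7 140.1] 0.12
20 [ -5.4  56.6 149.3] 0.12
25 [ -5.4  53.7 158.3] 0.12
30 [ -5.3  50.1 167. ] 0.12
35 [ -5.3  45.7 175.4] 0.12
40 [ -5.2  40.6 183.4] 0.12
```

Emit:
{"op": "move_arm", "data": {"rows": [[[-3,50,3,0.12,-1],[-6,102,5,0.12,-1],[-6,107,50,0.12,-1],[-6,107,99,0.12,-1],[-6,85,99.5,0.12,-1],[-5.4,60,99.5,0.12,-1],[-5.4,60,111.5,0.12,-1],[-5.4,60.4,121,0.12,-1],[-5.4,59.9,130.7,0.12,-1],[-5.4,59.9,130.7,0.12,-1]]]}}

```text
time_s: 8.82
eef_pos: [426.0, -75.5, 108.1]
ee_rot: [-0.0, 0.996, -0.094, -0.001]
force: [-0.3, -0.2, -0.4]
grip_width: 0.207
```

Run:
```python
from h import *
from rig import sense
s=sense();print(s['eef_pos'],s['force'],s['wrist_torque'],s['grip_width'])
k=snap('wrist','w5');im=cv2.imread('pics/w5.png').astype(int)
y=((im[...,2]>1.8*im[...,0]+20)&(im[...,1]>1.5*im[...,0]+10)&(im[...,1]>.6*im[...,2]))
for r in (0,20,60,100,150,200): print(r,np.nonzero(y[r])[0][[0,-1]] if y[r].any() else None)
# predicted handle-top widths at rows for pitch th
G=np.array(s['eef_pos'])+[0,0,51]
for t in range(0,41,5):
    p=brushP((*G,YAW),[(-30,0,0)],np.radians(t))[0]
    uL=proj(k,brushP((*p,YAW),[(90,-9,9),(90,9,9),(144,-9,9),(144,9,9)],np.radians(t)));print(t,uL.round().tolist())
```

```text
[425.96463333 -75.4649638  108.06415311] [-0.34866796 -0.17182753 -0.36063185] [ 0.05624372 -0.0134106   0.03999052] 0.2065047600511426
0 [277 349]
20 [277 348]
60 [279 346]
100 [281 344]
150 [283 342]
200 [285 340]
0 [[341.0, 147.0], [287.0, 147.0], [346.0, -45.0], [282.0, -45.0]]
5 [[342.0, 153.0], [285.0, 153.0], [350.0, -55.0], [279.0, -55.0]]
10 [[344.0, 161.0], [284.0, 161.0], [354.0, -61.0], [275.0, -61.0]]
15 [[345.0, 170.0], [283.0, 170.0], [358.0, -64.0], [271.0, -64.0]]
20 [[346.0, 182.0], [282.0, 182.0], [364.0, -61.0], [265.0, -61.0]]
25 [[347.0, 196.0], [281.0, 196.0], [370.0, -51.0], [259.0, -51.0]]
30 [[349.0, 213.0], [279.0, 213.0], [378.0, -31.0], [252.0, -31.0]]
35 [[350.0, 231.0], [278.0, 231.0], [386.0, 2.0], [244.0, 3.0]]
40 [[351.0, 251.0], [277.0, 251.0], [396.0, 54.0], [235.0, 54.0]]
```

```bash
cat > pitch.py <<'E'
from h import *
import sys
from rig import sense
from scipy.optimize import least_squares as ls
s=sense();k=snap('wrist',sys.argv[1]);im=cv2.imread(f'pics/{sys.argv[1]}.png').astype(int)
y=((im[...,2]>1.8*im[...,0]+20)&(im[...,1]>1.5*im[...,0]+10)&(im[...,1]>.6*im[...,2]))
y=cv2.morphologyEx(y.astype(np.uint8),cv2.MORPH_OPEN,np.ones((5,5)))
rows=[r for r in range(2,221,8) if y[r].sum()>30]
obs=np.array([[*(np.nonzero(y[r])[0][[0,-1]]+[0,1])] for r in rows])
G=np.array(s['eef_pos'])+[0,0,51]
def edge(p,lat):
    t,dz,yw,dl=p; b=(*(G+[dl*np.sin(YAW),-dl*np.cos(YAW),dz]),YAW+yw)
    x=np.linspace(5,120,60);u=proj(k,brushP(b,np.c_[x,np.full(60,lat),np.full(60,9)],t))
    o=np.argsort(u[:,1]);return np.interp(rows,u[o,1],u[o,0])
res=lambda p:np.r_[edge(p,9)-obs[:,0],edge(p,-9)-obs[:,1]]
f=ls(res,[.2,0,0,0],loss="soft_l1");print("time",s["time_s"],"eef",s["eef_pos"].round(1),"F",s["force"].round(1),"gw",round(s["grip_width"],3))
print("top row",rows[0],"pitch deg",np.degrees(f.x[0]).round(1),"dz",f.x[1].round(1),"yaw off",np.degrees(f.x[2]).round(2),"lat",f.x[3].round(1),"rms",np.sqrt((f.fun**2).mean()).round(2))
E
python3 pitch.py w5
```

```text
time 8.875 eef [426.  -75.5 108.5] F [ 0.5 -1.6 -1.2] gw 0.207
top row 2 pitch deg 10.8 dz -1.8 yaw off -0.01 lat -0.3 rms 0.29
```

The tilt trick works: the measured pitch is 10.8° against the planned 10°. I'll continue to 35°.

Emit:
{"op": "move_arm", "data": {"rows": [[[0,-1.2,9.4,0,-1],[0,-3.3,18.6,0,-1],[0,-6.2,27.6,0,-1],[0,-9.8,36.3,0,-1],[0,-14,44,0,-1],[0,-14,44,0,-1],[0,-14,44,0,-1]]]}}

```text
time_s: 9.8
eef_pos: [428.5, -61.4, 64.7]
ee_rot: [-0.0, 0.996, -0.094, -0.001]
force: [-0.8, 0.1, -1.3]
grip_width: 0.21
```

```bash
python3 pitch.py w6
```

```text
time 9.8 eef [428.5 -61.4  64.7] F [-0.8  0.1 -1.3] gw 0.21
top row 2 pitch deg 33.7 dz 0.3 yaw off -0.09 lat -0.4 rms 0.36
```

Emit:
{"op": "move_arm", "data": {"rows": [[[0,-1.2,2.4,0,-1],[0,-1.2,2.4,0,-1],[0,14,2,0,-1],[0,34,10,0,-1],[0,34,30,0,-1],[0,34,30,0,-1]]], "squeeze": 70}}

```text
time_s: 10.6
eef_pos: [421.2, -95.0, 33.8]
ee_rot: [-0.001, 0.996, -0.094, -0.002]
force: [-0.1, -0.2, -1.0]
grip_width: 0.199
```

```bash
python3 pitch.py w7; python3 -c "
from h import *
u=np.array([np.cos(TUP),np.sin(TUP)])
for x in (-150,-138,-120,-105,-90,-75,-60,-55):
  print(x,*delta(grip(*(x*u)),YAW-np.pi/2))"
```

```text
time 10.6 eef [421.2 -95.   33.8] F [-0.1 -0.2 -1. ] gw 0.199
top row 2 pitch deg 33.7 dz 0.3 yaw off -0.24 lat -0.3 rms 0.35
-150 [  0.7 -15.8  16.6] 0.0
-138 [  0.7 -25.6   9.7] 0.0
-120 [  0.7 -40.4  -0.6] 0.0
-105 [  0.6 -52.7  -9.2] 0.0
-90 [  0.6 -65.  -17.7] 0.0
-75 [  0.6 -77.3 -26.3] 0.0
-60 [  0.6 -89.6 -34.9] 0.0
-55 [  0.6 -93.7 -37.8] 0.0
```

Emit:
{"op": "move_arm", "data": {"rows": [[[0.7,-15.8,16.6,0,-1],[0.7,-27,8.7,0,-1],[0.7,-27,8.7,0,-1],[0.7,-27,8.7,0,-1]]]}}

```text
time_s: 11.15
eef_pos: [427.9, -69.0, 26.7]
ee_rot: [-0.0, 0.996, -0.094, -0.0]
force: [-0.6, -0.4, -1.8]
grip_width: 0.202
```

```bash
cat > ov.py <<'E'
from h import *
import sys,itertools
from rig import sense
fn=sys.argv[1];k=snap('scene',fn);s=sense();print(s['eef_pos'].round(1),s['force'].round(1))
x0,y0,w,h,sc=300,150,100,140,4
im=cv2.convertScaleAbs(cv2.resize(cv2.imread(f'pics/{fn}.png')[y0:y0+h,x0:x0+w],None,fx=sc,fy=sc,interpolation=2),alpha=1.6);o=im.copy()
def box(f,x,y,z,col):
    P=np.array(list(itertools.product(x,y,z)));u=((proj(k,f(P))-[x0,y0]+.5)*sc).astype(int)
    for i in range(8):
        for j in range(i):
            if (P[i]!=P[j]).sum()==1: cv2.line(o,tuple(map(int,u[i])),tuple(map(int,u[j])),col,1,cv2.LINE_AA)
m=(*M0,YAW);T=lambda P:tubeP(m,P)
box(T,(10,75),(-14.5,14.5),(-14.5,14.5),(0,255,0));box(T,(0,10),(-18,18),(-18,18),(255,0,255));box(lambda P:holdP(m,P),(-73,13),(-50,50),(0,24),(255,0,255))
box(lambda P:holdP(m,P),(35,57),(-15,15),(0,150),(0,255,0))
b=brushP((*(s['eef_pos']+[0,0,51]),YAW),[(-30,0,0)],np.radians(34))[0]
B=lambda P:brushP((*b,YAW),P,np.radians(34));box(B,(0,150),(-9,9),(-9,9),(255,0,0));box(B,(-28,0),(-50,50),(-27,12),(255,0,0))
cv2.imwrite(f'pics/{fn}v.png',np.hstack([im,o]))
E
python3 ov.py s8
```

```text
[427.8 -69.1  26.4] [-0.   0.4 -0.8]
```

View pics/s8v.png

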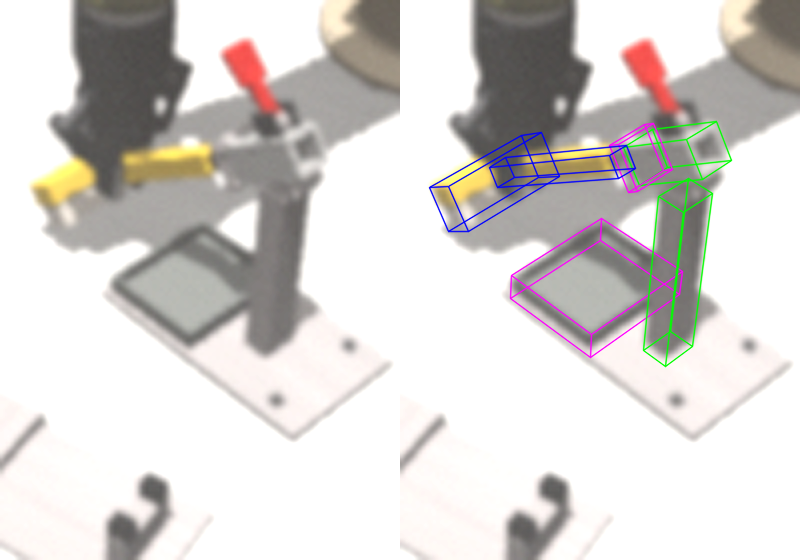

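The scene view shows the tilted handle lined up with the flare: the end is at about (217,160) and the flare's centre at about (225,160). The overlay agrees to about 1 px. Inserting now.

Emit:
{"op": "move_arm", "data": {"rows": [[[0,-8.2,-5.7,0,-1],[0,-14.7,-10.3,0,-1],[0,-21.3,-14.9,0,-1],[0,-27.9,-19.5,0,-1],[0,-27.9,-19.5,0,-1]]]}}

```text
time_s: 11.82
eef_pos: [433.3, -41.3, 46.3]
ee_rot: [-0.0, 0.996, -0.094, -0.0]
force: [-0.1, -1.0, -0.9]
grip_width: 0.2
```

```bash
python3 pitch.py w9
```

```text
time 11.825 eef [433.3 -41.3  46.3] F [-0.1 -1.  -0.9] gw 0.2
top row 114 pitch deg 33.3 dz 1.2 yaw off -0.08 lat -0.5 rms 0.29
```

Emit:
{"op": "move_arm", "data": {"rows": [[[0,-6.6,-4.6,0,-1],[0,-13.1,-9.2,0,-1],[0,-19.7,-13.8,0,-1],[0,-26.2,-18.4,0,-1],[0,-26.2,-18.4,0,-1],[0,-26.2,-18.4,0,-1]]]}}

```text
time_s: 12.62
eef_pos: [438.2, -15.6, 64.6]
ee_rot: [-0.0, 0.996, -0.094, -0.0]
force: [3.8, 0.4, 0.8]
grip_width: 0.199
```

```bash
python3 pitch.py w10
```

```text
Traceback (most recent call last):
  File "pitch.py", line 16, in <module>
    f=ls(res,[.2,0,0,0],loss="soft_l1");print("time",s["time_s"],"eef",s["eef_pos"].round(1),"F",s["force"].round(1),"gw",round(s["grip_width"],3))
  File "pitch.py", line 15, in <lambda>
    res=lambda p:np.r_[edge(p,9)-obs[:,0],edge(p,-9)-obs[:,1]]
                                 ~~~^^^^^
IndexError: too many indices for array: array is 1-dimensional, but 2 were indexed
```

Emit:
{"op": "move_arm", "data": {"rows": [[[0,0,0,0,1],[0,0,0,0,1],[0,0,0,0,1],[0,0,0,0,1],[0,2,-20,0,1],[0,4,-50,0,1],[0,8,-80,0,1],[0,50,-80,0,1],[0,90,-80,0,1],[0,126,-80,0,1],[0,126,-80,0,1]]], "squeeze": 100}}

```text
time_s: 14.05
eef_pos: [414.2, -141.2, 144.4]
ee_rot: [-0.0, 0.995, -0.095, -0.0]
force: [-0.6, -0.1, -0.7]
grip_width: 1.001
```

Run:
```python
from h import *
from rig import sense
s=sense();print(s['time_s'],s['eef_pos'],s['joints'].round(2),s['force'],s['grip_width'])
def push(xs,zoff=-15,gap=0): # TCP for front finger back at head top rear edge; xs=shoulder tube x
    u=np.array([np.cos(TUP),np.sin(TUP)]);n=np.array([-u[1],u[0]]);e=(xs-28)*u+12*n
    f=e[0]-gap-57;xy=np.array(M0)+f*F;return [xy[0],xy[1],155+e[1]+zoff-49]
for g in (20,0): print(g,*delta(push(-96,gap=g),YAW-np.pi),*delta(push(-96,gap=g),YAW))
```

```text
14.05 [ 414.24904563 -141.21289314  144.35804193] [-0.6   0.18  1.83  0.    1.14 -0.41] [-0.5984106  -0.11441445 -0.72306848] 1.001186884894331
20 [ -0.5   0.2 114.7] 14.98 [ -0.5   0.2 114.7] -15.02
0 [ -0.6 -19.8 114.7] 14.98 [ -0.6 -19.8 114.7] -15.02
```

```bash
cat > head.py <<'E'
from h import *
import sys
k=snap('wrist',sys.argv[1]);im=cv2.imread(f'pics/{sys.argv[1]}.png').astype(int)
y=((im[...,2]>1.8*im[...,0]+20)&(im[...,1]>1.5*im[...,0]+10)&(im[...,1]>.6*im[...,2])).astype(np.uint8)
y=cv2.morphologyEx(y,cv2.MORPH_OPEN,np.ones((5,5)));c=max(cv2.findContours(y,0,2)[0],key=cv2.contourArea)
print("yellow bbox",cv2.boundingRect(c),cv2.approxPolyDP(c,4,True)[:,0].tolist())
for xs in (-106,-96,-86,-10,0):
    for t in (35,):
        b=tubeP((*M0,YAW),[(xs,0,0)])[0];print(xs,proj(k,brushP((*b,YAW),[(-28,50,12),(-28,-50,12),(0,50,12),(0,-50,12),(0,9,9),(0,-9,9)],np.radians(t))).round().tolist())
E
python3 head.py w11
```

```text
yellow bbox (228, 0, 165, 83) [[231, 27], [228, 46], [237, 80], [385, 80], [392, 51], [389, 28], [327, 27], [327, 0], [295, 0], [295, 26]]
-106 [[235.0, 106.0], [390.0, 105.0], [226.0, 66.0], [399.0, 65.0], [297.0, 63.0], [328.0, 62.0]]
-96 [[232.0, 92.0], [393.0, 92.0], [222.0, 49.0], [402.0, 49.0], [296.0, 46.0], [328.0, 46.0]]
-86 [[229.0, 78.0], [396.0, 78.0], [218.0, 31.0], [406.0, 31.0], [295.0, 28.0], [329.0, 28.0]]
-10 [[193.0, -83.0], [431.0, -84.0], [171.0, -182.0], [452.0, -184.0], [287.0, -184.0], [336.0, -184.0]]
0 [[186.0, -115.0], [438.0, -116.0], [161.0, -227.0], [462.0, -229.0], [285.0, -228.0], [338.0, -228.0]]
```

```bash
cat > hfit.py <<'E'
from h import *
from scipy.optimize import least_squares as ls
k=kk('w11')
q=[(-28,50,12),(-28,-50,12),(0,50,12),(0,-50,12)];u=np.array([(237,80),(386,80),(228,46),(393,49)],float)
def P(p): # feed,z rel mouth of shoulder, pitch, yawoff, lat
    c=[*(np.array(M0)+p[0]*F+p[4]*np.array([F[1],-F[0]])),155+p[1],YAW+p[3]];return c
r=lambda p:(proj(k,brushP(P(p),q,p[2]))-u).ravel()
for t0 in (35,60):
    s=ls(r,[-75,-60,np.radians(t0),0,0]);p=s.x
    print("shoulder feed,z",p[:2].round(1),"pitch",np.degrees(p[2]).round(1),"yaw",np.degrees(p[3]).round(1),"lat",p[4].round(1),s.fun.round(1))
    e=p[:2]+150*np.array([np.cos(p[2]),np.sin(p[2])]);U=np.array([[np.cos(TUP),np.sin(TUP)],[-np.sin(TUP),np.cos(TUP)]]);print("end tube x,z",(U@e).round(1),"shoulder tube",(U@p[:2]).round(1))
    print("front lower edge rows",proj(k,brushP(P(p),[(0,50,-z) for z in(0,8,12,27)],p[2]))[:,1].round())
E
python3 hfit.py
```

```text
shoulder feed,z [-73.6 -70.6] pitch 50.2 yaw -0.6 lat -0.6 [ 0.2 -0.6 -1.3  0.7 -0.1  0.7  1.  -0.8]
end tube x,z [43.9 23.9] shoulder tube [-100.8  -15.6]
front lower edge rows [32. 22. 18.  1.]
shoulder feed,z [-73.6 -70.6] pitch 50.2 yaw -0.6 lat -0.6 [ 0.2 -0.6 -1.3  0.7 -0.1  0.7  1.  -0.8]
end tube x,z [43.9 23.9] shoulder tube [-100.8  -15.6]
front lower edge rows [32. 22. 18.  1.]
```

The brush stayed in the tube and has drooped a few degrees. Next I'll turn the open gripper a quarter turn and lower it behind the head, so the back of the front finger can push.

Emit:
{"op": "move_arm", "data": {"rows": [[[0,0,0,1.7,1],[0,0,0,3.4,1],[0,0,0,5.1,1],[0,0,0,6.8,1],[0,0,0,8.5,1],[0,0,0,10.2,1],[0,0,40,11.9,1],[0,0,80,13.6,1],[0,0,120,14.98,1],[0,0,143,14.98,1],[0,0,143,14.98,1]]], "squeeze": 100}}

```text
time_s: 15.48
eef_pos: [413.6, -138.5, 0.4]
ee_rot: [-0.0, -0.638, 0.77, 0.002]
force: [0.9, -0.1, 0.9]
grip_width: 1.001
```

```bash
cat >> h.py <<'E'
def pushpt(edge_feed,edge_z,gap=0,zoff=-20,lat=0):
    xy=np.array(M0)+(edge_feed-gap-57)*F+lat*np.array([F[1],-F[0]]);return [xy[0],xy[1],155+edge_z+zoff-49]
E
python3 - <<'E'
from h import *
from rig import sense
s=sense();print(s['time_s'],s['eef_pos'],s['joints'].round(2),s['force'],s['grip_width'])
u=np.array([np.cos(TUP),np.sin(TUP)]);n=np.array([-u[1],u[0]])
print(*delta(pushpt(-100.7,-84.5,0),YAW-np.pi))
for xs in (-80,-70,-60,-40,-20,-10,0): e=(xs-28)*u+12*n;print(xs,e.round(1),*delta(pushpt(*e),YAW-np.pi))
E
```

```text
15.475 [ 4.13580916e+02 -1.38512755e+02  3.82746296e-01] [-0.59  0.42  1.97  0.    0.76  1.16] [ 0.88382986 -0.06505788  0.86425618] 1.0010984358727901
[-25.2  -0.6  -1.1] 0.02
-80 [-95.4 -52.1] [-30.6  -0.5 -33.4] 0.02
-70 [-87.2 -46.4] [-38.8  -0.5 -39.1] 0.02
-60 [-79.  -40.6] [-47.   -0.5 -44.9] 0.02
-40 [-62.6 -29.2] [-63.4  -0.5 -56.3] 0.02
-20 [-46.2 -17.7] [-79.8  -0.4 -67.7] 0.02
-10 [-38. -12.] [-88.   -0.4 -73.4] 0.02
0 [-29.8  -6.2] [-96.2  -0.4 -79.1] 0.02
```

Emit:
{"op": "move_arm", "data": {"rows": [[[-12,-0.5,0,0,1],[-20,-0.5,-3,0,1],[-26,-0.5,-7,0,1],[-32,-0.5,-13,0,1],[-36,-0.5,-18,0,1]]], "squeeze": 120}}

```text
time_s: 16.1
eef_pos: [421.2, -106.1, 19.0]
ee_rot: [-0.002, -0.639, 0.769, -0.0]
force: [-3.1, -21.5, -10.9]
grip_width: 0.998
```

Run:
```python
from h import *
from rig import sense
s=sense();print(s['time_s'],s['eef_pos'],s['force'],s['wrist_torque'],s['grip_width'])
snap('scene','s12')
a=cv2.imread('pics/s8.png').astype(int);b=cv2.imread('pics/s12.png').astype(int)
for im in(a,b):
    y=((im[...,2]>1.8*im[...,0]+20)&(im[...,1]>1.5*im[...,0]+10)&(im[...,1]>.6*im[...,2]))[150:290,290:400];yy,xx=np.nonzero(y);print(len(xx),xx.min()+290,xx.max()+290,yy.min()+150,yy.max()+150)
```

```text
16.1 [ 421.23784794 -106.07431723   19.04091329] [ -3.06057937 -21.49337615 -10.87754651] [-3.42288671  0.64874847 -0.02910967] 0.9979611863939544
119 309 351 187 199
160 326 352 185 202
```

```bash
cat > side.py <<'E'
from h import *
import sys
from rig import sense
from scipy.optimize import minimize
fn=sys.argv[1];k=snap('wrist',fn);im=cv2.imread(f'pics/{fn}.png').astype(int)
y=((im[...,2]>1.8*im[...,0]+20)&(im[...,1]>1.5*im[...,0]+10)&(im[...,1]>.6*im[...,2])).astype(np.uint8)
y=cv2.morphologyEx(y,cv2.MORPH_OPEN,np.ones((3,3)))
for c in cv2.findContours(y,0,2)[0]:
    if cv2.contourArea(c)>60: print(int(cv2.contourArea(c)),cv2.approxPolyDP(c,3,True)[:,0].tolist())
U=np.array([[np.cos(TUP),np.sin(TUP)],[-np.sin(TUP),np.cos(TUP)]])
for xs,zs,t in ((-96,-8,41),(-85,-8,41),(-75,-5,39)):
    f=U.T@[xs,zs];b=(*(np.array(M0)+f[0]*F),155+f[1],YAW)
    print(xs,t,proj(k,brushP(b,[(-28,-50,12),(0,-50,12),(-28,50,12),(0,50,12),(0,-9,9),(0,9,9),(-28,-50,-10),(0,-50,-10)],np.radians(t))).round().tolist())
E
python3 side.py w13
```

```text
18244 [[121, 182], [22, 194], [21, 213], [45, 307], [0, 321], [0, 393], [53, 337], [75, 330], [88, 332], [91, 340], [116, 336], [124, 325], [143, 317], [150, 308], [134, 195]]
-96 41 [[169.0, 184.0], [66.0, 201.0], [200.0, 416.0], [126.0, 462.0], [93.0, 322.0], [103.0, 367.0], [148.0, 172.0], [56.0, 185.0]]
-85 41 [[132.0, 189.0], [14.0, 209.0], [172.0, 431.0], [91.0, 481.0], [50.0, 335.0], [63.0, 382.0], [115.0, 176.0], [12.0, 191.0]]
-75 39 [[94.0, 198.0], [-44.0, 221.0], [146.0, 454.0], [54.0, 509.0], [4.0, 356.0], [21.0, 406.0], [83.0, 183.0], [-34.0, 199.0]]
```

Emit:
{"op": "move_arm", "data": {"rows": [[[-5,0,-7,0,1],[-10,0,-13,0,1],[-15,0,-18,0,1],[-20,0,-22,0,1],[-25,0,-26,0,1]]]}}

```text
time_s: 16.82
eef_pos: [426.3, -80.4, 45.7]
ee_rot: [-0.001, -0.639, 0.77, -0.0]
force: [-0.2, -5.6, -2.4]
grip_width: 1.004
```

```bash
sed -i '/^for xs,zs,t/,$d' side.py
cat >> side.py <<'E'
s=sense();print(s['time_s'].__round__(2),s['eef_pos'].round(1),"F",s['force'].round(1),"T",s['wrist_torque'].round(2))
for xs,zs,t in ((-80,-5,38),(-70,-4,38),(-60,-3,37),(-50,-3,37),(-40,-2,36),(-30,-1,36),(-20,0,35),(-10,0,35),(0,0,35)):
    f=U.T@[xs,zs];b=(*(np.array(M0)+f[0]*F),155+f[1],YAW)
    print(xs,t,proj(k,brushP(b,[(-28,-50,12),(0,-50,12),(0,-9,9),(0,9,9)],np.radians(t))).round().tolist())
E
python3 side.py w14
```

```text
18475 [[124, 179], [28, 191], [26, 210], [50, 301], [0, 316], [0, 393], [38, 350], [57, 335], [82, 330], [90, 334], [91, 340], [116, 336], [123, 326], [143, 317], [151, 307], [136, 191]]
16.88 [426.5 -79.9  46.1] F [ 0.7 -2.5 -0.5] T [-0.28 -0.03 -0.05]
-80 38 [[224.0, 175.0], [140.0, 188.0], [155.0, 296.0], [162.0, 338.0]]
-70 38 [[197.0, 179.0], [104.0, 193.0], [125.0, 307.0], [133.0, 351.0]]
-60 37 [[167.0, 185.0], [62.0, 200.0], [90.0, 320.0], [100.0, 365.0]]
-50 37 [[133.0, 189.0], [15.0, 207.0], [51.0, 332.0], [64.0, 378.0]]
-40 36 [[95.0, 196.0], [-40.0, 216.0], [7.0, 347.0], [23.0, 396.0]]
-30 36 [[52.0, 203.0], [-102.0, 226.0], [-42.0, 364.0], [-22.0, 415.0]]
-20 35 [[1.0, 212.0], [-177.0, 238.0], [-99.0, 385.0], [-74.0, 438.0]]
-10 35 [[-55.0, 220.0], [-261.0, 250.0], [-162.0, 405.0], [-132.0, 460.0]]
0 35 [[-119.0, 229.0], [-361.0, 265.0], [-234.0, 428.0], [-197.0, 485.0]]
```

Emit:
{"op": "move_arm", "data": {"rows": [[[-6,0,-5,0,1],[-12,0,-9,0,1],[-18,0,-13,0,1],[-24,0,-17,0,1],[-29,0,-20.5,0,1],[-34,0,-24,0,1]]]}}

```text
time_s: 17.62
eef_pos: [433.1, -48.3, 70.5]
ee_rot: [-0.002, -0.639, 0.769, -0.002]
force: [-3.2, -21.7, -1.3]
grip_width: 1.005
```

```bash
python3 side.py w15
```

```text
17943 [[125, 179], [30, 190], [29, 210], [51, 302], [7, 315], [1, 345], [12, 378], [46, 342], [59, 334], [83, 330], [91, 340], [116, 336], [126, 324], [143, 317], [153, 304], [138, 192]]
17.68 [433.4 -47.8  71. ] F [ -2.9 -15.4   1.5] T [-2.    0.34 -0.04]
-80 38 [[314.0, 163.0], [257.0, 172.0], [258.0, 264.0], [260.0, 301.0]]
-70 38 [[296.0, 166.0], [234.0, 176.0], [237.0, 272.0], [240.0, 310.0]]
-60 37 [[276.0, 170.0], [207.0, 180.0], [214.0, 281.0], [217.0, 320.0]]
-50 37 [[253.0, 173.0], [177.0, 184.0], [188.0, 289.0], [192.0, 329.0]]
-40 36 [[229.0, 177.0], [144.0, 190.0], [159.0, 299.0], [166.0, 341.0]]
-30 36 [[202.0, 182.0], [108.0, 196.0], [129.0, 310.0], [137.0, 354.0]]
-20 35 [[172.0, 188.0], [66.0, 203.0], [94.0, 323.0], [104.0, 368.0]]
-10 35 [[138.0, 193.0], [19.0, 210.0], [55.0, 335.0], [68.0, 382.0]]
0 35 [[100.0, 198.0], [-34.0, 218.0], [12.0, 349.0], [28.0, 398.0]]
```

Emit:
{"op": "move_arm", "data": {"rows": [[[-3,0,-2.2,0,1],[-6,0,-4.2,0,1],[-8,0,-5.6,0,1],[-9.5,0,-6.5,0,1],[-9.5,0,-6.5,0,1]]]}}

```text
time_s: 18.3
eef_pos: [435.2, -40.3, 77.7]
ee_rot: [-0.003, -0.639, 0.769, -0.004]
force: [-1.8, -18.1, -2.4]
grip_width: 0.999
```

```bash
python3 side.py w16
```

```text
15538 [[123, 178], [29, 190], [28, 210], [52, 307], [54, 336], [74, 330], [88, 332], [91, 340], [116, 336], [126, 324], [143, 317], [152, 305], [138, 192]]
18.35 [435.2 -40.3  77.7] F [ -1.8 -18.1  -2.1] T [-2.59  0.35 -0.04]
-80 38 [[332.0, 161.0], [281.0, 169.0], [279.0, 258.0], [280.0, 293.0]]
-70 38 [[316.0, 164.0], [260.0, 173.0], [260.0, 265.0], [262.0, 301.0]]
-60 37 [[298.0, 167.0], [236.0, 177.0], [239.0, 273.0], [241.0, 310.0]]
-50 37 [[277.0, 170.0], [209.0, 180.0], [215.0, 280.0], [219.0, 319.0]]
-40 36 [[256.0, 174.0], [180.0, 185.0], [190.0, 289.0], [195.0, 329.0]]
-30 36 [[232.0, 178.0], [148.0, 191.0], [162.0, 299.0], [169.0, 341.0]]
-20 35 [[205.0, 183.0], [112.0, 197.0], [131.0, 311.0], [139.0, 354.0]]
-10 35 [[175.0, 188.0], [71.0, 203.0], [97.0, 322.0], [107.0, 367.0]]
0 35 [[141.0, 193.0], [25.0, 210.0], [59.0, 334.0], [72.0, 380.0]]
```

Emit:
{"op": "move_arm", "data": {"rows": [[[-2,0,-1.4,0,1],[-4,0,-2.8,0,1],[-4,0,-2.8,0,1],[-4,0,-2.8,0,1]]]}}

```text
time_s: 18.85
eef_pos: [435.1, -40.3, 80.0]
ee_rot: [-0.006, -0.64, 0.769, -0.006]
force: [-6.2, -35.2, -12.5]
grip_width: 1.001
```

```bash
python3 side.py w17 | head -4
```

```text
15303 [[127, 178], [33, 190], [31, 209], [61, 333], [83, 330], [91, 340], [115, 336], [126, 324], [143, 317], [155, 302], [141, 195]]
18.9 [435.1 -40.4  79.9] F [ -4.9 -35.9 -12. ] T [-5.4   0.85 -0.02]
-80 38 [[332.0, 160.0], [282.0, 168.0], [280.0, 256.0], [281.0, 290.0]]
-70 38 [[316.0, 163.0], [261.0, 171.0], [261.0, 262.0], [263.0, 298.0]]
```

The head is at its stop: the force doubled to 36 N with no further travel. I'll back off, rise and shut the jaws.

Emit:
{"op": "move_arm", "data": {"rows": [[[10,0,0,0,1],[25,0,0,0,1],[50,0,-20,0,1],[50,0,-80,0,1],[50,0,-140,0,1],[50,0,-170,0,-1],[50,0,-170,0,-1],[50,0,-170,0,-1],[50,0,-170,0,-1],[50,0,-170,0,-1]]]}}

```text
time_s: 20.15
eef_pos: [426.2, -86.5, 250.1]
ee_rot: [-0.007, -0.64, 0.769, -0.005]
force: [0.5, 0.6, 0.1]
grip_width: -0.001
```

```bash
cat > lev.py <<'E'
from h import *
from rig import sense
s=sense();print(s['time_s'],s['eef_pos'].round(1),s['joints'].round(2),s['force'].round(1),round(s['grip_width'],2))
def tip(feed,z): xy=np.array(M0)+feed*F;return [xy[0],xy[1],155+z-36]
piv=np.array([33.2,48.5])
def C(a,over=0):
    l=np.array([np.cos(np.radians(125)+a),np.sin(np.radians(125)+a)]);nb=np.array([np.cos(np.radians(35)+a),np.sin(np.radians(35)+a)])
    c=piv+46*l+(4-over)*nb;h=12*np.clip((55-np.degrees(a))/20,-1,1);return c[0]+h,c[1]
if __name__=="__main__":
    print("over",*delta(tip(45,125),YAW-np.pi));print("start",*delta(tip(32,86),YAW-np.pi))
    for a in (.1,.3,.5,.7,.9,1.1,1.25,1.4,1.57,1.63): print(a,np.round(C(a),1),*delta(tip(*C(a)),YAW-np.pi))
E
python3 lev.py
```

```text
20.15 [426.2 -86.5 250.1] [-0.46  0.08  1.66 -0.02  1.4   1.3 ] [0.5 0.6 0.1] -0.0
over [-174.5    1.1    3.2] 0.06
start [-162.2    1.1   42.4] 0.06
0.1 [18.2 86. ] [-148.4    1.2   42.7] 0.06
0.3 [11.3 79.9] [-141.6    1.3   48.9] 0.06
0.5 [ 5.8 72.5] [-136.1    1.3   56.3] 0.06
0.7 [-1.3 64.2] [-129.2    1.3   64.8] 0.06
0.9 [-10.4  55.2] [-120.3    1.4   73.8] 0.06
1.1 [-17.7  46. ] [-113.1    1.4   83.2] 0.06
1.25 [-22.   39.2] [-108.9    1.4   90.1] 0.06
1.4 [-22.1  32.5] [-108.9    1.4   96.8] 0.06
1.57 [-18.8  25.4] [-112.4    1.4  103.8] 0.06
1.63 [-17.3  23.1] [-113.9    1.4  106.1] 0.06
```

Emit:
{"op": "move_arm", "data": {"rows": [[[-60,1,-10,0,-1],[-120,1,-10,0,-1],[-176,1,-5,0,-1],[-176,1,3,0,-1],[-168,1,40,0,-1],[-162,1,42.4,0,-1],[-155,1,42.4,0,-1],[-148,1,42.7,0,-1]]]}}

```text
time_s: 21.15
eef_pos: [452.5, 57.6, 206.1]
ee_rot: [-0.006, -0.639, 0.769, -0.006]
force: [0.4, 0.1, 0.4]
grip_width: 0.003
```

```bash
cat >> lev.py <<'E'
    k=snap('top','t%d'%(s['time_s']*10));im=cv2.imread('pics/t%d.png'%(s['time_s']*10)).astype(int)
    r=(im[...,2]>2*im[...,1]+15)&(im[...,2]>2*im[...,0]+15)&(im[...,2]>50);yy,xx=np.nonzero(r[200:260,250:320]);print("red",len(xx),(xx.min()+250,xx.max()+250,yy.min()+200,yy.max()+200) if len(xx) else "")
E
python3 lev.py
```

```text
21.15 [452.5  57.6 206.1] [-0.12  0.16  1.68 -0.02  1.3   1.64] [0.4 0.1 0.4] 0.0
over [-27.3   0.7 -38.3] 0.05
start [-14.9   0.8   0.9] 0.05
0.1 [18.2 86. ] [-1.1  0.9  1.1] 0.05
0.3 [11.3 79.9] [5.7 0.9 7.4] 0.05
0.5 [ 5.8 72.5] [11.1  0.9 14.8] 0.05
0.7 [-1.3 64.2] [18.   1.  23.2] 0.05
0.9 [-10.4  55.2] [27.   1.1 32.3] 0.05
1.1 [-17.7  46. ] [34.1  1.1 41.7] 0.05
1.25 [-22.   39.2] [38.3  1.1 48.6] 0.05
1.4 [-22.1  32.5] [38.3  1.2 55.2] 0.05
1.57 [-18.8  25.4] [34.9  1.1 62.3] 0.05
1.63 [-17.3  23.1] [33.4  1.1 64.6] 0.05
red 0
```

Emit:
{"op": "move_arm", "data": {"rows": [[[2,1,4,0,-1],[6,1,7.5,0,-1],[8.5,1,11,0,-1],[11,1,15,0,-1],[14.5,1,19,0,-1],[18,1,23,0,-1],[22.5,1,28,0,-1],[27,1,32.5,0,-1],[31,1,37,0,-1],[34,1,41.7,0,-1]]]}}

```text
time_s: 22.45
eef_pos: [445.3, 23.0, 165.0]
ee_rot: [-0.006, -0.639, 0.769, -0.006]
force: [-0.0, 2.6, 6.5]
grip_width: 0.003
```

```bash
python3 lev.py; python3 side.py w18|head -3
```

```text
22.45 [445.3  23.  165. ] [-0.2   0.17  1.78 -0.02  1.19  1.56] [-0.   2.6  6.5] 0.0
over [-61.9  -0.2 -80. ] 0.05
start [-49.6   0.  -40.8] 0.05
0.1 [18.2 86. ] [-35.8   0.1 -40.6] 0.05
0.3 [11.3 79.9] [-29.    0.1 -34.4] 0.05
0.5 [ 5.8 72.5] [-23.5   0.2 -26.9] 0.05
0.7 [-1.3 64.2] [-16.6   0.2 -18.5] 0.05
0.9 [-10.4  55.2] [-7.7  0.3 -9.4] 0.05
1.1 [-17.7  46. ] [-0.5  0.4 -0.1] 0.05
1.25 [-22.   39.2] [3.7 0.4 6.9] 0.05
1.4 [-22.1  32.5] [ 3.7  0.4 13.5] 0.05
1.57 [-18.8  25.4] [ 0.2  0.4 20.6] 0.05
1.63 [-17.3  23.1] [-1.3  0.4 22.9] 0.05
red 0 
7482 [[124, 243], [0, 268], [0, 330], [135, 292], [132, 260]]
4651 [[269, 143], [269, 201], [291, 212], [292, 238], [323, 237], [326, 145], [310, 140]]
22.55 [445.2  22.8 164.7] F [1.1 0.9 2.2] T [ 0.1  -0.16 -0.01]
```

Emit:
{"op": "move_arm", "data": {"rows": [[[2,0.4,3.5,0,-1],[3.7,0.4,7,0,-1],[3.7,0.4,10,0,-1],[3.7,0.4,13.5,0,-1],[2,0.4,17,0,-1],[0.2,0.4,20.6,0,-1],[0,0.4,20.6,0,-1]]]}}

```text
time_s: 23.42
eef_pos: [445.2, 22.1, 144.5]
ee_rot: [-0.006, -0.639, 0.769, -0.007]
force: [0.5, 0.7, 6.6]
grip_width: -0.002
```

```bash
python3 lev.py | sed -n '1p;11,13p'
```

```text
23.425 [445.2  22.1 144.5] [-0.2   0.2   1.81 -0.02  1.14  1.56] [0.5 0.7 6.6] -0.0
1.4 [-22.1  32.5] [ 3.1  0.4 -7. ] 0.05
1.57 [-18.8  25.4] [-0.4  0.4  0.1] 0.05
1.63 [-17.3  23.1] [-1.9  0.4  2.4] 0.05
```

Emit:
{"op": "move_arm", "data": {"rows": [[[-0.5,0,2,0,-1],[-1,0,4,0,-1],[-1,0,4,0,-1]]]}}

```text
time_s: 23.85
eef_pos: [446.2, 22.2, 143.0]
ee_rot: [-0.005, -0.639, 0.769, -0.009]
force: [-8.7, -0.9, 28.4]
grip_width: -0.002
```

Emit:
{"op": "move_arm", "data": {"rows": [[[-0.3,0,1.5,0,-1],[-0.5,0,3,0,-1],[-0.5,0,3,0,-1]]]}}

```text
time_s: 24.22
eef_pos: [446.8, 21.9, 142.7]
ee_rot: [-0.005, -0.64, 0.769, -0.01]
force: [-11.8, -0.5, 31.0]
grip_width: -0.002
```

Emit:
{"op": "move_arm", "data": {"rows": [[[0,0,-20,0,-1],[0,0,-70,0,-1],[40,0,-120,0,-1],[80,0,-140,0,-1],[80,0,-140,0,-1],[80,0,-140,0,-1]]]}}

```text
time_s: 24.98
eef_pos: [431.1, -53.4, 283.3]
ee_rot: [-0.005, -0.64, 0.769, -0.01]
force: [-0.0, -0.9, -0.3]
grip_width: -0.002
```

Run:
```python
from h import *
from rig import sense
s=sense();print(s['time_s'],s['eef_pos'],s['force'])
k=snap('wrist','w20');ks=snap('scene','s20')
import itertools
def pad(a,r,y=0,t=0): return (55-r*np.sin(a)+t*np.cos(a),y,20.7+r*np.cos(a)+t*np.sin(a))
im=cv2.imread('pics/w20.png');o=im.copy();m=(*M0,YAW)
def box(o,k,f,x,y,z,col,sc=1,off=(0,0)):
    P=np.array(list(itertools.product(x,y,z)));u=((proj(k,f(P))-off)*sc).astype(int)
    for i in range(8):
        for j in range(i):
            if (P[i]!=P[j]).sum()==1: cv2.line(o,tuple(map(int,u[i])),tuple(map(int,u[j])),col,1,cv2.LINE_AA)
T=lambda P:tubeP(m,P)
def draw(o,k,sc=1,off=(0,0)):
    box(o,k,T,(10,75),(-14.5,14.5),(-14.5,14.5),(0,255,0),sc,off);box(o,k,T,(0,150),(-9,9),(-9,9),(255,0,0),sc,off);box(o,k,T,(-28,0),(-50,50),(-27,12),(255,0,0),sc,off)
    for a,c in((1.57,(255,255,0)),(1.4,(255,0,255))): box(o,k,lambda P:T([pad(a,*p) for p in P]),(31,61),(-13,13),(-4,4),c,sc,off)
draw(o,k)
a=cv2.resize(im,(400,250),interpolation=3);a2=cv2.resize(o,(400,250),interpolation=3)
c=cv2.resize(cv2.imread('pics/s20.png')[140:240,300:400],None,fx=3.4,fy=3.4,interpolation=2);c2=c.copy();draw(c2,ks,3.4,(300,140))
out=np.zeros((592,800,3),np.uint8);out[:250,:400]=a;out[:250,400:]=a2;out[250:590,:340]=c;out[250:590,400:740]=c2
cv2.imwrite('pics/fin.png',cv2.convertScaleAbs(out,alpha=1.5))
```

```text
24.975 [431.08194721 -53.37417789 283.31007769] [-0.04567551 -0.94675034 -0.33137828]
```

View pics/fin.png

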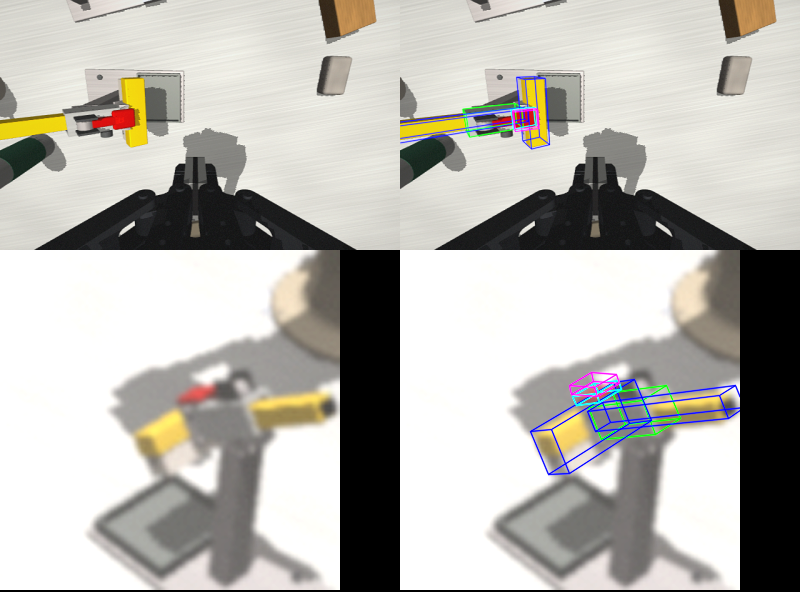

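The last picture shows the head against the flare, the handle sticking out of the upper end, and the red lever lying along the tube at the modelled 1.57 rad position. The gripper is clear, so I'm handing in.

```bash
python3 -c "
from rig import ctrl;print(ctrl.finish_job())"
```

```text
the job is handed in; nothing more can be done
None
```

The brush is hung in the tube with its head home and the red lever folded to its stop. I handed in at about 25 s of the 70 s, and the system gave no verdict.

**What I did:**
- The tool can't tilt, so I pressed the handle's end on top of the flare to pitch the brush to about 34° in the grip.
- I then fed the handle about 54 mm into the tube and let go. It drooped a little but stayed in.
- With the back of an open finger I pushed on the head's rear edge until it stopped. The force rose from 18 to 36 N with no further travel.
- Last, I folded the lever with the shut fingertips until it stopped too, at about 31 N.

**Last checks:**
- **Overlays:** in the final wrist and scene pictures the head, handle and lever lie on the modelled positions (head home, lever 1.57 rad), to about 3 mm in the coarse scene view. I did not measure the lever angle or the 6 mm head gap more finely than that.
- **Other things:** I did not measure whether any bystander moved. The tool's planned path kept clear of them all.
- **At hand-in:** the force reading was near zero and the gripper was clear of everything.

**What disagreed:**
- **Fingertips:** they sat about 44 mm higher than the stated tool frame, so my first grasp closed on nothing. I corrected for this from the pictures.
- **Droop angle:** one fit put the drooped brush at 50°, which is not possible inside the bore, so I ignored it.
- **Lever start:** it appeared to stand at about 0.1 rad, not 0.

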